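Fetch the vial tray from under the bench shelf with the reach hook

ROBOT

A 6-joint arm with a two-finger parallel gripper is mounted at the origin on a cart in front of the work surface, level with it; the furniture and walls round the work are solid. World frame = base frame: x ahead of the robot, y to its left, z up, the work surface at z = 0. Lengths are in m, angles in degrees, forces in N, time in s.
With the tool pointing down it reaches from about 0.3 to 0.875 m from the base axis. Payload 6.4 kg.
Tool frame: the origin (TCP) lies at the very end of the fingers, on their centre line; the grasp point (between the pads) lies 19 mm behind it; z points along the fingers, y is the line along which they close (so a half turn about z gives the same grasp; the last joint's range is limited). The gripper opens to 88 mm and grips with 3 to 60 N. Pads are 18 mm wide; open, the fingers measure 123 mm over their backs; the gripper's body (75 mm by 187 mm) begins 45 mm behind the grasp point.
Start: joints at [-75.762, 10.359, 92.074, -0, 77.567, -11.82], TCP at [0.253, -0.517, 0.239] pointing down, gripper open.
Joint ranges: [-171.53, 171.53], [-51.25, 118.39], [17.06, 147.69], [-65.23, 245.23], [0, 150.52], [-178.68, 178.68]. Speed limits (degrees/s): [147.25, 147.25, 172.46, 180, 180, 180].

INTERFACE

Orientations are given as a 3x3 rotation matrix whose columns are the frame's x, y, z axes.
In Python, from bench import get_state, viewer, hand_in gives the robot as it stands. The module is installed in compiled form; this text tells all that it offers.
- The arm moves only by the shell command python3 -m creep 'ROWS' [FORCE]. ROWS is text: rows parted by semicolons, each of 7 numbers parted by spaces: the shift along the tool's x, y, z in units of 200 mm (1.0 is 200 mm), then the turn, a rotation vector about the tool's x, y, z in units of 90 degrees (1.0 is 90 degrees), then the closure, from -1 (fully open) to 1 (shut). A call has 1 to 20 rows; each row is the pose to reach, as a shift and turn from the pose commanded when the call began, along the tool's axes at that moment; what a row does not reach only later rows make up. A row lasts 1/12 s, in which the tool goes at most 41.7 mm and 7.16 degrees, less where a joint would pass 70% of its speed; a pose out of reach is approached as far as the arm can. A call with a number of a shift or a turn outside -1 to 1 is refused whole. A call with a gripper value outside its range is refused whole. The fingers move at their own pace and stop on an object; FORCE is the grip in N (left out, the last holds). Time passes only in rows, so rows that repeat a pose let the fingers close. It gives the time, the measured TCP pose, the force, the opening and the grip force at its end, in the units of the state.
- get_state(): the state, without advancing time (a new reading comes with each control period).
- viewer.camera(name): name is "scene" or "top"; returns the picture (480x640x3 uint8, red, green, blue); there is no depth.
- viewer.get_calibration(name): a dict with "K" (3x3 intrinsics, pixels), "distortion" ([k1, k2, p1, p2, k3] as OpenCV has them; the pictures are not rectified), "world_from_camera" (4x4, takes a point from camera to world coordinates). Camera axes: x right, y down, z forward; pixel columns grow to the right and rows downward; lengths in m; the calibration is good to about 2 mm. A picture is of the moment at which its call begins. get_calibration takes no time and is no camera call.
- hand_in(): hands the job in; it is judged then, once.
The state is a dict: "time": time; "joint_pos": joint angles; "joint_velocities": joint speeds; "joint_torque": joint torques, N m; "ee_pos": TCP position; "tool_rot": TCP orientation; "force": force on the tool from outside, world axes, zero at the start; "torque": the same for the moment, N m; "grip_width": opening from 0.0 (shut) to 1.0 (fully open); "gripper_force": force on a finger pad.
Only numpy, scipy, OpenCV 4.12 (cv2) and the standard library are available. Lean on these libraries where they do the work, as an engineer would, in place of code of your own. Each camera call takes 0.05 s, during which the arm holds its last target. There are 200 camera calls.

TASK

Use the reach hook to catch the vial tray by its front lip, deep under the low bench shelf, and drag it out until the whole tray is clear of the shelf, keeping the vials in it standing. Put the hook down on the bench, clear of the tray, then stand the vial that was left on the bench upright in the tray's open front compartment. Do not disturb the other things.

Things in the scene. Friction and masses are not known exactly. Their poses are not given: they have to be found in the camera images.
- bench_shelf: Fixed low bench shelf, white roof, grey frame: 240 mm deep (x), 150 wide (y), 122 high, no floor (things under it stand on the bench). Origin: centre of its underside; +x points inward from the open front to the closed back. Under the roof 110 mm are free in height, 130 in width. Front edge of roof and frame at x = -120 mm; 22 mm kerbs along the sides.
- shelf_mouth (a point): Middle of the shelf's open front, 55 mm above the bench, same axes as the shelf (x points inward).
- tray: Loose grey tray, 0.25-0.5 kg, 90 (x) by 100 mm (y), on the bench deep under the shelf, front wall 75 to 115 mm inside the mouth. Origin: centre of underside; x from front lip to back, nearly along the shelf's x. Walls 4 thick, 30 high; floor 4 thick. Empty front compartment x -41 to +9 mm, 92 wide; behind it three 28 mm square cells at x = 27, y = -32, 0, 32 mm, a vial in each.
- tray_lip (a point): Middle of the top of the tray's front wall, which ends in a rolled lip: tray x = -43 mm, 33 mm above the tray's underside. The tray's axes.
- tray_back (a point): Middle of the tray's back wall's outer face: tray x = +45 mm, 15 mm up.
- tray_bay (a point): Centre of the floor of the tray's open front compartment: tray x = -16 mm, 4 mm above the tray's underside.
- hook_grip (a point): Grip point of the loose reach hook: middle of its black handle, 33 mm above the underside. x along the tool to its tip, z up. Handle: bar 20 mm wide (y), 105 long (x -60 to +45 mm), 55 high, on a flat foot 40 wide and 6 thick, on which the hook stands steadily by itself on the bench, at the start and when put down.
- hook_tip (a point): Middle of the lower edge of the hook's blade, 210 mm ahead of the grip point, 8 mm above the level of the underside. A steel shank 10 mm wide, 44 to 52 mm above the underside, runs from the handle to x = 210 mm, where the blade, 26 mm wide and 5 thick, is turned straight down. The hook's axes.
- bench_vial_mid (a point): Centre, half-way up, of the loose vial that stands alone on the bench: glass, 22 mm diameter, 50 mm high with its screw cap, 18 g. z is its own axis.
- cell_vial_1: Loose vial, 22 mm diameter, 50 mm high, standing in the tray's back cell at tray y = -32 mm. Origin at the centre of its underside, z its own axis.
- cell_vial_2: Like cell_vial_1, in the middle cell.
- cell_vial_3: Like cell_vial_1, in the cell at tray y = +32 mm.
- small_beaker: Bystander: loose glass beaker, 54 mm diameter, 72 mm high, standing on the shelf's roof. Origin at the centre of its underside.
- dish: Bystander: loose glass petri dish, 86 mm diameter, 12 mm high, on the bench. Origin at the centre of its underside.
- stopper: Bystander: loose black rubber stopper, 29 mm diameter, 26 mm high, on the bench. Origin at the centre of its underside.
- marker: Bystander: loose felt marker lying on the bench, 124 mm long (its y), 18 mm thick. Origin at the middle of its underside.
- bench_vial: The same lone vial, its origin at the centre of its underside.
- reach_hook: The whole reach hook, 0.22 kg, centre of mass about 15 mm ahead of the grip point. Origin: on the handle's underside, 33 mm straight below the grip point; same axes.

How it is judged:
By the outcome, as a careful person would: the job done as asked, in the order asked, and still so for the second after the job is handed in, with the robot touching nothing.
It also fails if it takes over 72 s, if anything falls off the work surface, if the arm or the gripper's body presses on something with over 40 N, if the wrist force passes 120 N, or if a joint passes its speed limit or range.

## Working session

There is one attempt and no reset: what is moved stays moved. The work goes in short steps, Python scripts to look and compute and a shell command to move; the robot and the scene stay as the last step left them, time stands still between calls to the robot, and variables do not carry over. Pictures are saved under pics/ and viewed, at most 10 in all, crops included, and the job is handed in when it is done.

```bash
mkdir -p pics; cat > h.py <<'E'
import numpy as np, cv2
from bench import get_state, viewer
def snap(n,f):
    im=viewer.camera(n); cv2.imwrite(f'pics/{f}.png',im[:,:,::-1]); return im
def ray(n,uv):
    c=viewer.get_calibration(n); T=np.array(c['world_from_camera']);K=np.array(c['K']);d=np.array(c['distortion'])
    p=cv2.undistortPoints(np.array(uv,float).reshape(-1,1,2),K,d).reshape(-1,2)
    return T[:3,3],(np.c_[p,np.ones(len(p))]@T[:3,:3].T)
def plane(n,uv,z):
    o,d=ray(n,uv); return o+d*((z-o[2])/d[:,2])[:,None]
def tri(a,b):
    o1,d1=ray('scene',[a]);o2,d2=ray('top',[b]);d1=d1[0];d2=d2[0]
    s=np.linalg.lstsq(np.c_[d1,-d2],o2-o1,rcond=None)[0]
    p,q=o1+s[0]*d1,o2+s[1]*d2; return (p+q)/2,np.linalg.norm(p-q)
def proj(n,P):
    c=viewer.get_calibration(n); T=np.linalg.inv(np.array(c['world_from_camera']))
    return cv2.projectPoints(np.array(P,float).reshape(-1,1,3),cv2.Rodrigues(T[:3,:3])[0],T[:3,3],np.array(c['K']),np.array(c['distortion']))[0].reshape(-1,2)
E
python3 -c "
from h import *
np.set_printoptions(precision=3,suppress=True)
snap('scene','s0');snap('top','t0')
for n in('scene','top'):print(viewer.get_calibration(n))
print(get_state())"
```

```text
{'K': array([[598.653,   0.   , 313.179],
       [  0.   , 598.653, 241.896],
       [  0.   ,   0.   ,   1.   ]]), 'distortion': array([-0.157,  0.   ,  0.   ,  0.   ,  0.   ]), 'world_from_camera': array([[-0.579, -0.541,  0.61 , -0.448],
       [-0.815,  0.374, -0.441,  0.714],
       [ 0.011, -0.753, -0.658,  1.115],
       [ 0.   ,  0.   ,  0.   ,  1.   ]])}
{'K': array([[498.212,   0.   , 320.883],
       [  0.   , 498.212, 240.875],
       [  0.   ,   0.   ,   1.   ]]), 'distortion': array([-0.051,  0.   ,  0.   ,  0.   ,  0.   ]), 'world_from_camera': array([[ 0.004, -0.998,  0.07 ,  0.39 ],
       [-1.   , -0.004,  0.001, -0.003],
       [-0.   , -0.07 , -0.998,  1.306],
       [ 0.   ,  0.   ,  0.   ,  1.   ]])}
{'time': 0.1, 'joint_pos': array([-75.763,  10.398,  92.126,  -0.002,  77.568, -11.82 ]), 'joint_velocities': array([ 0.065, -0.124, -0.233, -0.002,  0.096,  0.006]), 'joint_torque': array([  0.001, -43.482, -34.27 ,   0.07 ,   0.034,  -0.   ]), 'ee_pos': array([ 0.252, -0.516,  0.238]), 'tool_rot': array([[ 0.898,  0.439, -0.   ],
       [ 0.439, -0.898,  0.002],
       [ 0.   , -0.002, -1.   ]]), 'force': array([-0.046,  0.181,  0.107]), 'torque': array([-0.017, -0.031,  0.032]), 'gripper_force': 0.0, 'grip_width': 1.0009744565545575}
```

View pics/s0.png

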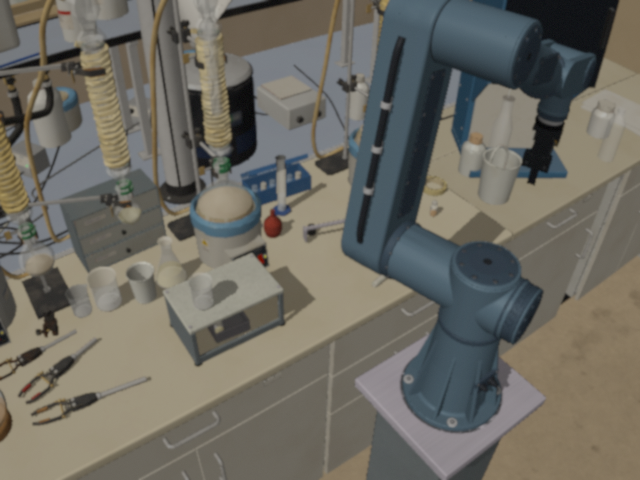

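View pics/t0.png

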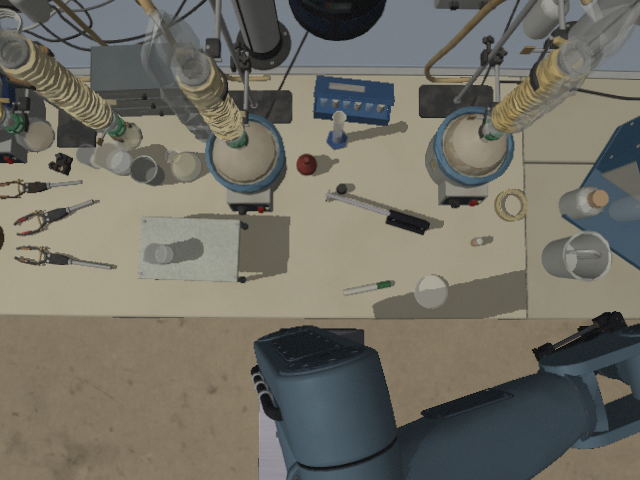

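The top view shows the shelf at px (140–240, 217–282) with its open front facing right (world -y), the hook from handle (408,220) to tip (330,195), and the lone vial at (477,241). The dish is at (432,291), the marker at (369,288) and the stopper at (342,188). I'll zoom in next.

```bash
python3 -c "
from h import *
a=cv2.imread('pics/s0.png');b=cv2.imread('pics/t0.png')
A=cv2.resize(a[245:365,150:310],None,fx=5,fy=5,interpolation=3)
A=cv2.convertScaleAbs(A,alpha=1.5)
B=cv2.resize(b[170:320,300:500],None,fx=4,fy=4,interpolation=3)
cv2.imwrite('pics/s0c.png',A);cv2.imwrite('pics/t0c.png',B)
print(plane('top',[[140,217],[240,221],[239,281],[139,278]],.122),plane('top',[[477,241],[432,291],[369,288],[342,188]],.02))
print(proj('scene',[[.5,-.3,0.05]]))
"
```

```text
[[0.5287373  0.4334927  0.122     ]
 [0.51969157 0.1914338  0.122     ]
 [0.37652406 0.19169705 0.122     ]
 [0.38223275 0.43169498 0.122     ]] [[ 0.48107414 -0.40834663  0.02      ]
 [ 0.35142034 -0.289191    0.02      ]
 [ 0.35876781 -0.12654781  0.02      ]
 [ 0.61838958 -0.0568389   0.02      ]]
[[405.2752926  210.37368645]]
```

View pics/s0c.png

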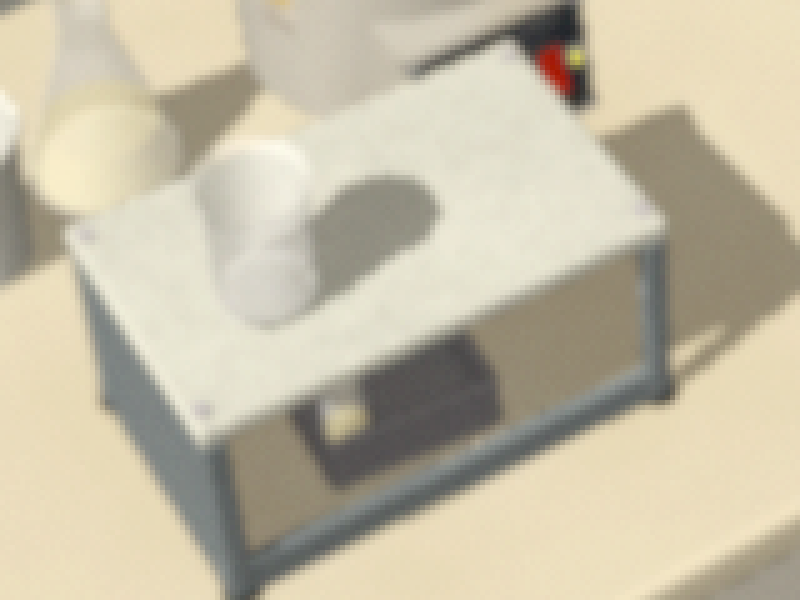

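View pics/t0c.png

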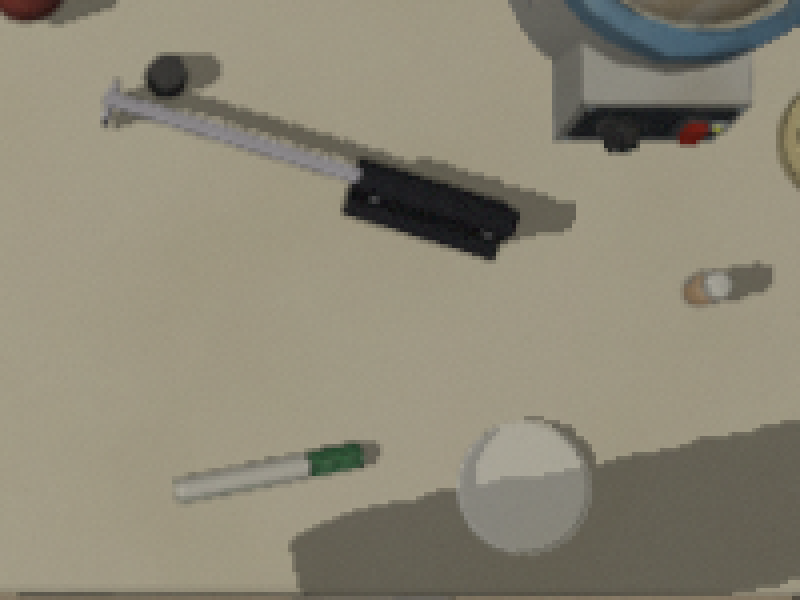

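In the scene crop, the tray shows through the shelf's open side. Its near-front corner runs from crop (497,375) down to (500,418), and its near-back bottom corner is at (335,487). The top crop shows the shank from (115,100) to (358,173), the handle in black up to (518,210), and the vial cap at (717,285). I'll compute positions from these.

```bash
python3 -c "
from h import *
np.set_printoptions(precision=4,suppress=True)
S=lambda x,y:[x/5+150-.4,y/5+245-.4]
t=lambda x,y:[x/4+300-.4,y/4+170-.4]
print('tray nf top',plane('scene',[S(497,375)],.031),'nf bot, nb bot',plane('scene',[S(500,418),S(335,487)],0),'nb top',plane('scene',[S(300,412)],.03))
print('shelf roof scene',plane('scene',[S(66,232),S(205,445),S(665,232),S(515,42)],.122))
print('feet',plane('scene',[S(240,595),S(660,400),S(110,405)],0))
print('shank',plane('top',[t(115,100),t(358,173)],.050))
print('handle top corners',plane('top',[t(360,158),t(518,208)],.055), 'foot', plane('top',[t(345,214),t(495,259)],.003))
print('vial cap',plane('top',[t(717,285)],.05))
# colour masks in scene: vial and hook
a=cv2.imread('pics/s0.png');print(get_state()['time'])
A=cv2.resize(a[170:300,290:450],None,fx=5,fy=5,interpolation=3)[:600]
cv2.imwrite('pics/s0d.png',A)
"
```

```text
tray nf top [[0.4127 0.2778 0.031 ]] nf bot, nb bot [[0.4125 0.2785 0.    ]
 [0.42   0.366  0.    ]] nb top [[0.4464 0.367  0.03  ]]
shelf roof scene [[0.5291 0.435  0.122 ]
 [0.3771 0.4395 0.122 ]
 [0.3717 0.2055 0.122 ]
 [0.5229 0.1951 0.122 ]]
feet [[0.3881 0.4338 0.    ]
 [0.378  0.2079 0.    ]
 [0.528  0.4332 0.    ]]
shank [[ 0.5959 -0.0208  0.05  ]
 [ 0.5498 -0.1753  0.05  ]]
handle top corners [[ 0.5587 -0.176   0.055 ]
 [ 0.5274 -0.276   0.055 ]] foot [[ 0.5286 -0.173   0.003 ]
 [ 0.4993 -0.2717  0.003 ]]
vial cap [[ 0.4793 -0.4036  0.05  ]]
0.1
```

View pics/s0d.png

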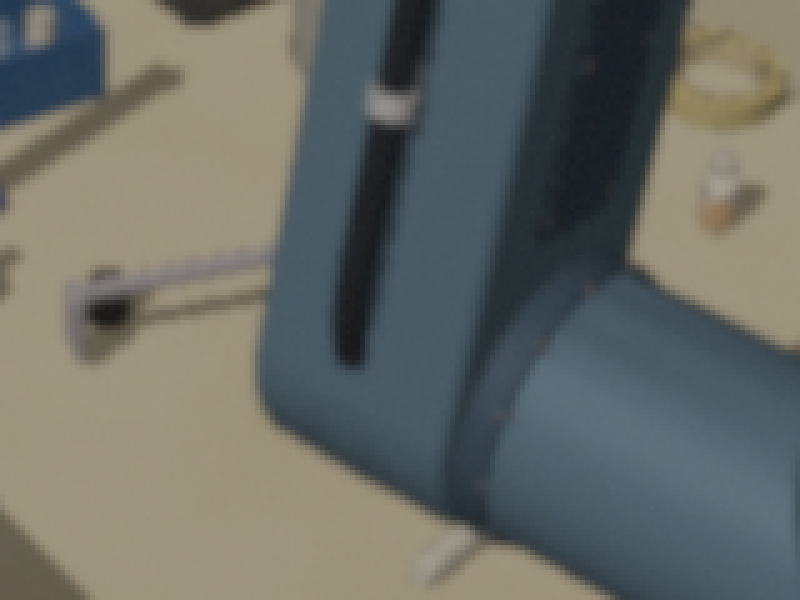

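The scene crop shows the blade at (76,290) in the crop, with the shank behind it, and the vial cap at (722,160). The arm hides the handle. Next I'll triangulate these two and check the clearance to the mantle.

```bash
python3 -c "
from h import *
np.set_printoptions(precision=4,suppress=True)
D=lambda x,y:[x/5+290-.4,y/5+170-.4]
t=lambda x,y:[x/4+300-.4,y/4+170-.4]
print(tri(D(76,290),t(113,100)),tri(D(722,162),t(717,285)),'tri shelf',tri([282.5,291],[240,281]),tri([190.6,333.6],[139,278]))
print('vial base',plane('scene',[D(716,222)],0), 'vial in top base',plane('top',[t(697,290)],.01))
print('mantle',plane('top',[t(553,142),t(740,142)],0),plane('top',[t(580,105),t(750,108)],.08))
print('dish',plane('top',[t(527,485)],.012),plane('top',[t(175,490),t(362,455)],.009))
"
```

```text
(array([ 0.5976, -0.0173,  0.0513]), np.float64(0.005941715387567552)) (array([ 0.4812, -0.4019,  0.0489]), np.float64(0.005395157524562395)) tri shelf (array([0.3794, 0.1954, 0.1086]), np.float64(0.009756883912966554)) (array([0.383 , 0.4361, 0.1134]), np.float64(0.0029823494369211312))
vial base [[ 0.4838 -0.4051  0.    ]] vial in top base [[ 0.4789 -0.4031  0.01  ]]
mantle [[ 0.5775 -0.3118  0.    ]
 [ 0.5782 -0.4369  0.    ]] [[ 0.5893 -0.3102  0.08  ]
 [ 0.5881 -0.4171  0.08  ]]
dish [[ 0.3516 -0.2893  0.012 ]] [[ 0.3477 -0.061   0.009 ]
 [ 0.3707 -0.1825  0.009 ]]
```

```bash
python3 -m creep '1 -0.37 0 0 0 -0.526 -0.5;1 -0.37 0 0 0 -0.526 -0.5;1 -0.37 0 0 0 -0.526 -0.5;1 -0.37 0 0 0 -0.526 -0.5;1 -0.37 0 0 0 -0.526 -0.5;1 -0.37 0 0 0 -0.526 -0.5;1 -0.37 0 0 0 -0.526 -0.5;1 -0.37 0 0 0 -0.526 -0.5;1 -0.37 0 0 0 -0.526 -0.5'
```

```text
time: 0.85
ee_pos: [0.3997, -0.3619, 0.2384]
tool_rot: [[0.288, 0.958, -0.0], [0.958, -0.288, 0.001], [0.0, -0.001, -1.0]]
force: [-0.6, -0.2, -0.5]
grip_width: 0.752
gripper_force: 0.0
```

```bash
python3 -m creep '0.886 0.446 0 0 0 0 -0.5;0.886 0.446 0 0 0 0 -0.5;0.886 0.446 0 0 0 0 -0.5;0.886 0.446 0.3 0 0 0 -0.5;0.886 0.446 0.75 0 0 0 -0.5;0.886 0.446 0.75 0 0 0 -0.5;0.886 0.446 0.75 0 0 0 -0.5;0.886 0.446 0.75 0 0 0 -0.5;0.886 0.446 0.75 0 0 0 -0.5'
python3 -c "
from h import *
a=snap('scene','s1');b=snap('top','t1')
A=cv2.resize(a[180:280,290:390],None,fx=5,fy=5,interpolation=3)
B=cv2.resize(b[150:260,300:460],None,fx=4,fy=4,interpolation=3)
c=np.zeros((500,800,3),np.uint8);c[:400,:400]=cv2.resize(A,(400,400));c[:275,400:800]=cv2.resize(B,(400,275));cv2.imwrite('pics/c1.png',c[:400,:,::-1])"
```

```text
time: 1.6
ee_pos: [0.5337, -0.2167, 0.0857]
tool_rot: [[0.287, 0.958, -0.006], [0.958, -0.287, 0.004], [0.002, -0.007, -1.0]]
force: [-0.3, -0.5, 1.1]
grip_width: 0.751
gripper_force: 0.0
```

View pics/c1.png

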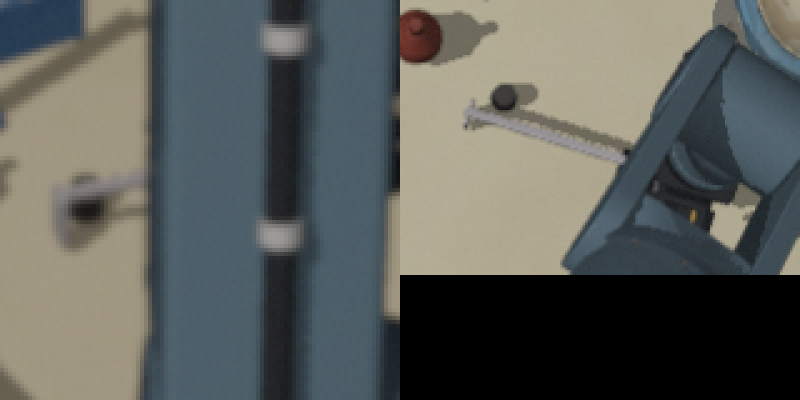

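The arm covers the handle in both views, but the shank and stopper have not moved. I'll descend and grip.

```bash
python3 -m creep '0 0 0.1 0 0 0 -0.5;0 0 0.2 0 0 0 -0.5;0 0 0.3 0 0 0 -0.5;0 0 0.355 0 0 0 -0.5;0 0 0.355 0 0 0 -0.5;0 0 0.355 0 0 0 -0.5;0 0 0.355 0 0 0 1;0 0 0.355 0 0 0 1;0 0 0.355 0 0 0 1;0 0 0.355 0 0 0 1;0 0 0.355 0 0 0 1;0 0 0.355 0 0 0 1;0 0 0.355 0 0 0 1;0 0 0.355 0 0 0 1;0 0 0.355 0 0 0 1;0 0 0.355 0 0 0 1' 45
```

```text
time: 3.03
ee_pos: [0.5359, -0.2179, 0.0177]
tool_rot: [[0.286, 0.958, -0.0], [0.958, -0.286, 0.0], [0.0, -0.0, -1.0]]
force: [-0.9, 0.5, 1.0]
grip_width: 0.223
gripper_force: 45.0
```

```bash
python3 -m creep '0 0 -0.15 0 0 0 1;0 0 -0.3 0 0 0 1;0 0 -0.3 0 0 0 1;0.05 -0.08 -0.3 0 0 -0.02 1;0.12 -0.15 -0.3 0 0 -0.05 1;0.2 -0.25 -0.3 0 0 -0.08 1;0.28 -0.35 -0.3 0 0 -0.11 1;0.36 -0.45 -0.25 0 0 -0.156 1;0.46 -0.55 -0.2 0 0 -0.156 1;0.531 -0.633 -0.2 0 0 -0.156 1;0.531 -0.633 -0.2 0 0 -0.156 1;0.531 -0.633 -0.2 0 0 -0.156 1;0.531 -0.633 -0.2 0 0 -0.156 1'
python3 -c "
from h import *
a=snap('scene','s2');b=snap('top','t2')
A=cv2.resize(a[220:380,160:320],None,fx=4,fy=4,interpolation=3)
B=cv2.resize(b[190:300,200:360],None,fx=4,fy=4,interpolation=3)
c=np.zeros((440,800,3),np.uint8);c[:400,:400]=cv2.resize(A,(400,400));c[:275,400:800]=cv2.resize(B,(400,275));cv2.imwrite('pics/c2.png',c[:,:,::-1])"
```

```text
time: 4.12
ee_pos: [0.4456, -0.0805, 0.0578]
tool_rot: [[0.045, 0.999, 0.001], [0.999, -0.045, -0.001], [-0.001, 0.001, -1.0]]
force: [0.5, -1.2, -1.6]
grip_width: 0.223
gripper_force: 45.0
```

View pics/c2.png

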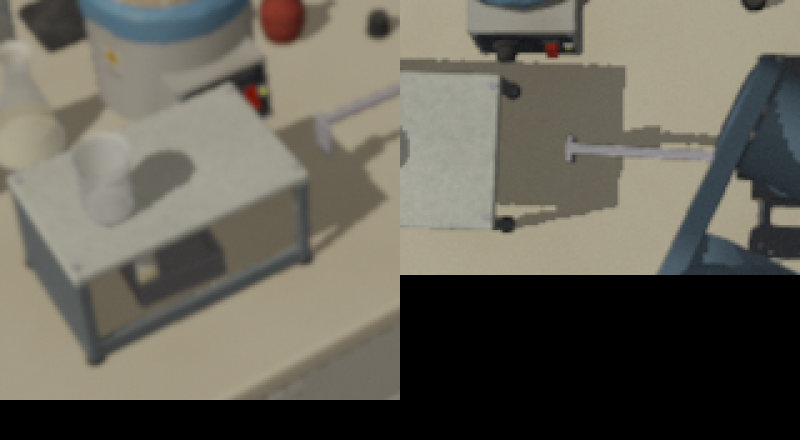

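The hook is held level in front of the mouth. The blade is at composite (571,149) in the top view and (322,125)–(326,150) in the scene view. Next I'll measure the tip position.

```bash
python3 -c "
from h import *
np.set_printoptions(precision=4,suppress=True)
p=lambda x,y:[(x-400)/2.5+200-.3,y/2.5+190-.3]; s=lambda x,y:[x/2.5+160-.3,y/2.5+220-.3]
print('blade top',plane('top',[p(571,149)],.09),tri(s(322,124),p(571,149)),'shank end',plane('top',[p(712,155)],.09))
print('blade low',plane('scene',[s(326,151)],.048))
print('shelf roof front',plane('top',[p(499,75),p(494,228)],.122))
print('tray nf top',plane('scene',[s(214,227),s(223,243)],.031),plane('scene',[s(225,267),s(142,306)],0))
"
```

```text
blade top [[0.4538 0.1267 0.09  ]] (array([0.4562, 0.13  , 0.0829]), np.float64(0.00640584401882941)) shank end [[ 0.4485 -0.0112  0.09  ]]
blade low [[0.4541 0.1311 0.048 ]]
shelf roof front [[0.5228 0.1932 0.122 ]
 [0.3767 0.1957 0.122 ]]
tray nf top [[0.4431 0.2701 0.031 ]
 [0.4203 0.2735 0.031 ]] [[0.4171 0.2754 0.    ]
 [0.4198 0.3663 0.    ]]
```

```bash
python3 -m creep '0.1 0 0 0 0 0 1;0.2 0 0 0 0 0 1;0.3 0 0 0 0 0 1;0.4 0 0 0 0 0 1;0.5 0 0 0 0 0 1;0.6 0 0 0 0 0 1;0.7 0 0 0 0 0 1;0.8 0.005 0 0 0 0 1;0.846 0.005 0 0 0 0 1;0.846 0.005 0 0 0 0 1;0.846 0.005 0 0 0 0 1;0.846 0.005 0 0 0 0 1'
python3 -c "
from h import *
a=snap('scene','s3')
A=cv2.resize(a[290:360,180:290],None,fx=7,fy=7,interpolation=3)
cv2.imwrite('pics/c3.png',cv2.convertScaleAbs(A,alpha=1.6)[:,:,::-1])"
```

```text
time: 5.22
ee_pos: [0.4537, 0.0881, 0.0577]
tool_rot: [[0.045, 0.999, 0.0], [0.999, -0.045, -0.0], [-0.0, 0.0, -1.0]]
force: [0.9, -0.3, -1.7]
grip_width: 0.223
gripper_force: 45.0
```

View pics/c3.png

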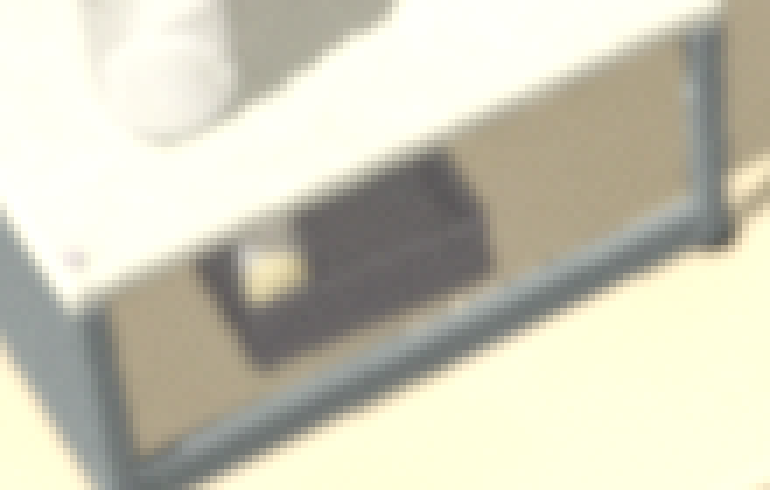

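The roof hides the hook, and the tray has not moved. I'll lower the hook gently while watching the force, then make a short pull.

```bash
python3 -m creep '0 0 0.03 0 0 0 1;0 0 0.06 0 0 0 1;0 0 0.09 0 0 0 1;0 0 0.12 0 0 0 1;0 0 0.15 0 0 0 1;0 0 0.185 0 0 0 1;0 0 0.185 0 0 0 1;0 0 0.185 0 0 0 1'
python3 -m creep '-0.03 0 0 0 0 0 1;-0.06 0 0 0 0 0 1;-0.09 0 0 0 0 0 1;-0.12 0 0 0 0 0 1;-0.15 0 0 0 0 0 1;-0.18 0 0 0 0 0 1;-0.21 0 0 0 0 0 1;-0.24 0 0 0 0 0 1;-0.27 0 0 0 0 0 1;-0.3 0 0 0 0 0 1;-0.3 0 0 0 0 0 1'
python3 -c "
from h import *
a=snap('scene','s4')
A=cv2.resize(a[265:365,170:330],None,fx=5,fy=5,interpolation=3)
cv2.imwrite('pics/c4.png',cv2.convertScaleAbs(A,alpha=1.4)[:,:,::-1])"
```

```text
time: 5.93
ee_pos: [0.4529, 0.0891, 0.0201]
tool_rot: [[0.045, 0.999, -0.001], [0.999, -0.045, 0.0], [0.0, -0.001, -1.0]]
force: [0.9, 0.4, -2.0]
grip_width: 0.222
gripper_force: 45.0
time: 6.85
ee_pos: [0.4509, 0.0279, 0.0208]
tool_rot: [[0.045, 0.999, 0.0], [0.999, -0.045, -0.001], [-0.001, 0.0, -1.0]]
force: [1.1, 0.1, -2.4]
grip_width: 0.219
gripper_force: 45.0
```

View pics/c4.png

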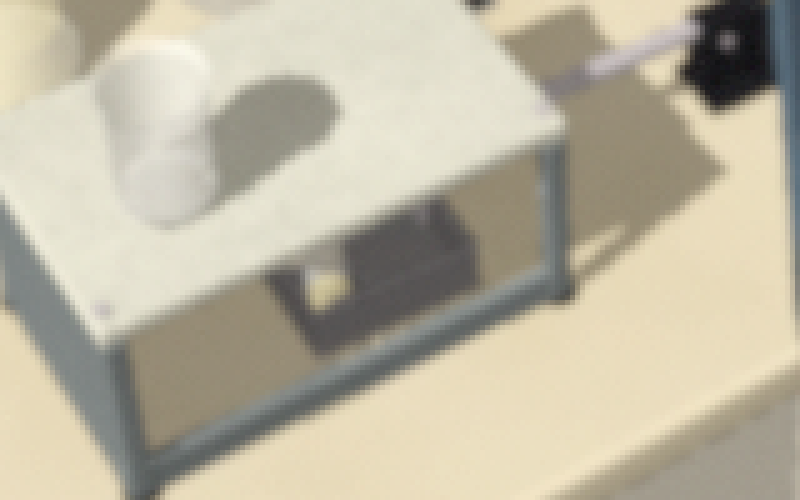

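The tray has moved out by about 37 mm, and the blade at (425,210) is inside it, so the catch holds. I'll keep pulling.

```bash
python3 -m creep '-0.02 0 0 0 0 0 1;-0.045 0 0 0 0 0 1;-0.07 0 0 0 0 0 1;-0.1 0 0 0 0 0 1;-0.13 0 0 0 0 0 1;-0.16 0 0 0 0 0 1;-0.19 0 0 0 0 0 1;-0.22 0 0 0 0 0 1;-0.25 0 0 0 0 0 1;-0.28 0 0 0 0 0 1;-0.31 0 0 0 0 0 1;-0.34 0 0 0 0 0 1;-0.37 0 0 0 0 0 1;-0.4 0 0 0 0 0 1;-0.43 0 0 0 0 0 1;-0.46 0 0 0 0 0 1;-0.48 0 0 0 0 0 1;-0.49 0 0 0 0 0 1'
python3 -m creep '-0.02 0 0 0 0 0 1;-0.045 0 0 0 0 0 1;-0.07 0 0 0 0 0 1;-0.1 0 0 0 0 0 1;-0.13 0 0 0 0 0 1;-0.16 0 0 0 0 0 1;-0.19 0 0 0 0 0 1;-0.22 0 0 0 0 0 1;-0.25 0 0 0 0 0 1;-0.28 0 0 0 0 0 1;-0.31 0 0 0 0 0 1;-0.34 0 0 0 0 0 1;-0.36 0 0 0 0 0 1;-0.37 0 0 0 0 0 1;-0.37 0 0 0 0 0 1'
python3 -c "
from h import *
a=snap('scene','s5');b=snap('top','t5')
A=cv2.resize(a[230:330,240:340],None,fx=4,fy=4,interpolation=3)
B=cv2.resize(b[200:300,220:320],None,fx=4,fy=4,interpolation=3)
cv2.imwrite('pics/c5.png',np.hstack([A,B])[:,:,::-1])"
```

```text
time: 8.4
ee_pos: [0.4464, -0.0695, 0.0208]
tool_rot: [[0.045, 0.999, 0.0], [0.999, -0.045, -0.0], [-0.0, 0.0, -1.0]]
force: [0.2, 1.8, -2.2]
grip_width: 0.223
gripper_force: 45.0
time: 9.65
ee_pos: [0.4432, -0.1435, 0.0208]
tool_rot: [[0.045, 0.999, 0.0], [0.999, -0.045, -0.001], [-0.001, 0.0, -1.0]]
force: [-0.6, 0.7, -2.5]
grip_width: 0.222
gripper_force: 45.0
```

View pics/c5.png

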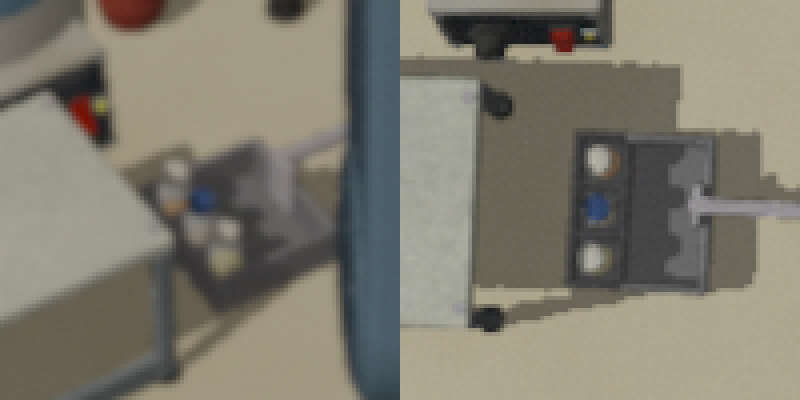

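The tray is fully out, with its back edge at composite x≈570 against the roof edge at 480. All three vials are standing and the blade is inside the front compartment. I'll lift the hook out and put it back where it first stood.

```bash
python3 -m creep '0.05 0 0 0 0 0 1;0.05 0 0 0 0 0 1;0.05 0 -0.1 0 0 0 1;0.05 0 -0.2 0 0 0 1;0.05 0 -0.3 0 0 0 1;0.05 0 -0.35 0 0 0 1;0.05 0 -0.35 0 0 0 1;-0.05 0.1 -0.35 0 0 0.03 1;-0.15 0.2 -0.35 0 0 0.06 1;-0.25 0.3 -0.35 0 0 0.09 1;-0.351 0.4 -0.35 0 0 0.12 1;-0.351 0.48 -0.35 0 0 0.156 1;-0.351 0.48 -0.35 0 0 0.156 1;-0.351 0.48 -0.35 0 0 0.156 1;-0.351 0.48 -0.25 0 0 0.156 1;-0.351 0.48 -0.15 0 0 0.156 1;-0.351 0.48 -0.07 0 0 0.156 1;-0.351 0.48 -0.01 0 0 0.156 1;-0.351 0.48 0.012 0 0 0.156 1;-0.351 0.48 0.012 0 0 0.156 1'
python3 -c "
from h import *
np.set_printoptions(precision=4,suppress=True)
p=lambda x,y:[(x-400)/4+220-.4,y/4+200-.4]
q=plane('top',[p(577,131),p(714,134),p(705,290),p(568,286)],.031);print(q)
print('mid',q.mean(0),'front',q[1:3].mean(0),'back',q[[0,3]].mean(0))
print('vial tops',plane('top',[p(600,159),p(597,207),p(595,257)],.054))"
```

```text
time: 11.42
ee_pos: [0.5345, -0.216, 0.018]
tool_rot: [[0.284, 0.959, -0.003], [0.959, -0.284, 0.001], [0.001, -0.003, -1.0]]
force: [0.1, -0.3, -2.3]
grip_width: 0.223
gripper_force: 45.0
[[0.5005 0.1445 0.031 ]
 [0.4989 0.0563 0.031 ]
 [0.3989 0.0614 0.031 ]
 [0.401  0.1491 0.031 ]]
mid [0.4498 0.1028 0.031 ] front [0.4489 0.0589 0.031 ] back [0.4508 0.1468 0.031 ]
vial tops [[0.4809 0.1271 0.054 ]
 [0.4506 0.1286 0.054 ]
 [0.4191 0.1295 0.054 ]]
```

```bash
python3 -m creep '0 0 0 0 0 0 1;0 0 0 0 0 0 0.2;0 0 0 0 0 0 -0.2;0 0 0 0 0 0 -0.3;0 0 0 0 0 0 -0.3;0 0 0 0 0 0 -0.3;0 0 0 0 0 0 -0.3;0 0 0 0 0 0 -0.3;0 0 -0.1 0 0 0 -0.3;0 0 -0.25 0 0 0 -0.3;0 0 -0.45 0 0 0 -0.3;0 0 -0.6 0 0 0 -0.3;0 0 -0.6 0 0 0 -0.3;0 0 -0.6 0 0 0 -0.3'
```

```text
time: 12.58
ee_pos: [0.5373, -0.2181, 0.1408]
tool_rot: [[0.286, 0.958, 0.004], [0.958, -0.286, -0.003], [-0.002, 0.005, -1.0]]
force: [0.2, -0.4, -0.4]
grip_width: 0.651
gripper_force: 0.0
```

```bash
python3 -m creep '-0.1 -0.003 0 0 0 0.08 -0.3;-0.2 -0.003 0 0 0 0.16 -0.3;-0.3 -0.003 0 0 0 0.24 -0.3;-0.4 -0.003 0 0 0 0.32 -0.3;-0.5 -0.003 0 0 0 0.4 -0.3;-0.6 -0.003 0 0 0 0.48 -0.3;-0.7 -0.003 0 0 0 0.56 -0.3;-0.8 -0.003 0 0 0 0.64 -0.3;-0.9 -0.003 0 0 0 0.7 -0.3;-0.969 -0.003 0 0 0 0.7 -0.3;-0.969 -0.003 0 0 0 0.7 -0.3;-0.969 -0.003 0 0 0 0.7 -0.3;-0.969 -0.003 0 0 0 0.7 -0.3;-0.969 -0.003 0 0 0 0.7 -0.3'
python3 - <<'E'
from h import *
np.set_printoptions(precision=4,suppress=True)
a=snap('scene','s6').astype(int);b=snap('top','t6').astype(int)
a0=cv2.imread('pics/s0.png')[:,:,::-1].astype(int);b0=cv2.imread('pics/t0.png')[:,:,::-1].astype(int)
for n,im in(('s0',a0),('s6',a)):
    c=im[190:225,422:448]; m=((c[:,:,0]-c[:,:,2])>60)&(c[:,:,0]-c[:,:,1]>35)
    ys,xs=np.nonzero(m); print(n,len(xs),xs.mean()+422 if len(xs) else 0,ys.mean()+190 if len(xs) else 0)
# hook vs t0 difference near handle and shank
for n,im in(('t0',b0),('t6',b)):
    m=(im.max(2)<45).astype(np.uint8)[205:240,380:435]; ys,xs=np.nonzero(m);print(n,'handle',len(xs),xs.mean()+380,ys.mean()+205)
    c=im[185:215,322:388]; m=(c[:,:,2]>c[:,:,0]-2)&(c.sum(2)>300);ys,xs=np.nonzero(m);print('shank',len(xs),xs.mean()+322,ys.mean()+185,xs.min()+322)
    for nm,(y0,y1,x0,x1) in dict(dish=(272,310,412,452),marker=(278,298,340,400),stopper=(180,196,335,350)).items(): print(nm,im[y0:y1,x0:x1].mean().round(1),end=' ')
    print()
print('dish etc diff')
E
```

```text
time: 13.75
ee_pos: [0.4802, -0.4013, 0.1379]
tool_rot: [[0.983, 0.183, -0.0], [0.183, -0.983, 0.001], [-0.0, -0.001, -1.0]]
force: [0.0, -0.4, -0.0]
grip_width: 0.65
gripper_force: 0.0
s0 0 0 0
s6 0 0 0
t0 handle 547 407.29981718464353 221.9926873857404
shank 151 355.6158940397351 203.34437086092714 326
dish 130.2 marker 136.5 stopper 92.0 
t6 handle 548 406.8065693430657 222.31569343065695
shank 142 355.9507042253521 204.0845070422535 326
dish 111.3 marker 150.5 stopper 101.3 
dish etc diff
```

```bash
python3 -m creep '0 0.01 0.1 0 0 0 -0.3;0 0.01 0.22 0 0 0 -0.3;0 0.01 0.34 0 0 0 -0.3;0 0.01 0.45 0 0 0 -0.3;0 0.01 0.54 0 0 0 -0.3;0 0.01 0.6 0 0 0 -0.3;0 0.01 0.615 0 0 0 -0.3;0 0.01 0.615 0 0 0 -0.3;0 0.01 0.615 0 0 0 0;0 0.01 0.615 0 0 0 0.2;0 0.01 0.615 0 0 0 0.3;0 0.01 0.615 0 0 0 0.4;0 0.01 0.615 0 0 0 0.5;0 0.01 0.615 0 0 0 0.6;0 0.01 0.615 0 0 0 0.7;0 0.01 0.615 0 0 0 0.8;0 0.01 0.615 0 0 0 1;0 0.01 0.615 0 0 0 1' 10
```

```text
time: 15.35
ee_pos: [0.4805, -0.405, 0.0158]
tool_rot: [[0.984, 0.18, 0.0], [0.18, -0.984, -0.001], [0.0, 0.001, -1.0]]
force: [-1.2, 0.6, 5.4]
grip_width: 0.243
gripper_force: 10.0
```

```bash
python3 -m creep '0 0 -0.05 0 0 0 1;0 0 -0.15 0 0 0 1;0 0 -0.3 0 0 0 1;0 0 -0.45 0 0 0 1;0 0 -0.6 0 0 0 1;0 0 -0.7 0 0 0 1;0 0 -0.7 0 0 0 1;0 0 -0.7 0 0 0 1'
python3 - <<'E'
from h import *
np.set_printoptions(precision=4,suppress=True)
im=cv2.imread('pics/t6.png');im5=cv2.imread('pics/t5.png')
g=lambda i:cv2.cvtColor(i,6)[228:278,258:292].astype(np.float32)
print('shift t5->t6',cv2.phaseCorrelate(g(im5),g(im)))
G=cv2.cvtColor(im,6)
m=((G<105)&(im.max(2).astype(int)-im.min(2)<22)).astype(np.uint8)[225:280,250:310]
m=cv2.morphologyEx(m,3,np.ones((3,3)))
c=max(cv2.findContours(m,0,2)[0],key=cv2.contourArea);r=cv2.minAreaRect(c);print(r)
box=cv2.boxPoints(r)+[250,225];print(plane('top',box,.031),plane('top',box,.031).mean(0))
E
```

```text
time: 16.02
ee_pos: [0.4807, -0.4052, 0.1567]
tool_rot: [[0.984, 0.181, 0.002], [0.181, -0.984, -0.002], [0.001, 0.002, -1.0]]
force: [-1.0, -0.0, -1.0]
grip_width: 0.238
gripper_force: 10.0
shift t5->t6 ((-0.02331743336065628, 0.006607391430129894), 1.0063246772024366)
((28.0, 27.0), (54.0, 56.0), 90.0)
[[0.5194 0.1804 0.031 ]
 [0.5199 0.0362 0.031 ]
 [0.3814 0.0354 0.031 ]
 [0.3807 0.1785 0.031 ]] [0.4504 0.1076 0.031 ]
```

```bash
python3 -m creep '0.01 -0.08 0 0 0 -0.07 1;0.02 -0.16 0 0 0 -0.14 1;0.03 -0.24 0 0 0 -0.21 1;0.04 -0.32 0 0 0 -0.28 1;0.05 -0.4 0 0 0 -0.35 1;0.06 -0.48 0 0 0 -0.42 1;0.07 -0.56 0 0 0 -0.49 1;0.08 -0.64 0 0 0 -0.56 1;0.09 -0.72 0 0 0 -0.63 1;0.1 -0.8 0 0 0 -0.7 1;0.1 -0.9 0 0 0 -0.77 1;0.1 -0.99 0 0 0 -0.84 1;0.1 -0.99 0 0 0 -0.862 1;0.1 -0.99 0 0 0 -0.862 1;0.1 -0.99 0 0 0 -0.862 1'
python3 - <<'E'
from h import *
np.set_printoptions(precision=4,suppress=True)
def blue(f,y0,y1,x0,x1):
    i=cv2.imread(f).astype(int)[y0:y1,x0:x1];m=(i[:,:,0]-i[:,:,2]>40);ys,xs=np.nonzero(m);print(len(xs));return [xs.mean()+x0,ys.mean()+y0]
print(tri(blue('pics/s6.png',270,290,282,300),blue('pics/t6.png',240,262,262,276)))
E
```

```text
time: 17.27
ee_pos: [0.4635, -0.2057, 0.1538]
tool_rot: [[0.036, 0.999, -0.002], [0.999, -0.036, 0.001], [0.001, -0.002, -1.0]]
force: [-0.1, 0.6, -0.1]
grip_width: 0.242
gripper_force: 10.0
13
24
(array([0.4514, 0.13  , 0.0518]), np.float64(0.003359646980371727))
```

```bash
python3 -m creep '0.08 -0.02 0 0 0 0 1;0.18 -0.04 0 0 0 0 1;0.3 -0.06 0 0 0 0 1;0.42 -0.08 0 0 0 0 1;0.54 -0.1 0 0 0 0 1;0.66 -0.122 0 0 0 0 1;0.78 -0.122 0 0 0 0 1;0.9 -0.122 0 0 0 0 1;0.96 -0.122 0 0 0 0 1;0.96 -0.122 0 0 0 0 1'
python3 -m creep '0.08 0 0 0 0 0 1;0.18 0 0 0 0 0 1;0.28 0 0 0 0 0 1;0.38 0 0 0 0 0 1;0.46 0 0 0 0 0 1;0.5 0 0 0 0 0 1;0.5 0 0 0 0 0 1;0.5 0 0 0 0 0 1'
```

```text
time: 18.1
ee_pos: [0.4458, -0.0113, 0.1548]
tool_rot: [[0.034, 0.999, -0.001], [0.999, -0.034, 0.001], [0.001, -0.001, -1.0]]
force: [0.6, 0.3, -0.5]
grip_width: 0.237
gripper_force: 10.0
time: 18.77
ee_pos: [0.45, 0.0858, 0.1551]
tool_rot: [[0.035, 0.999, -0.0], [0.999, -0.035, -0.0], [-0.0, -0.0, -1.0]]
force: [-0.4, -0.3, 0.4]
grip_width: 0.24
gripper_force: 10.0
```

```bash
python3 -m creep '0 0 0.1 0 0 0 1;0 0 0.2 0 0 0 1;0 0 0.3 0 0 0 1;0 0 0.4 0 0 0 1;0 0 0.48 0 0 0 1;0 0 0.54 0 0 0 1;0 0 0.59 0 0 0 1;0 0 0.62 0 0 0 1;0 0 0.64 0 0 0 1;0 0 0.655 0 0 0 1;0 0 0.66 0 0 0 1;0 0 0.66 0 0 0 1;0 0 0.66 0 0 0 1'
```

```text
time: 19.85
ee_pos: [0.4506, 0.0864, 0.0238]
tool_rot: [[0.035, 0.999, 0.001], [0.999, -0.035, -0.0], [-0.0, 0.001, -1.0]]
force: [-0.1, 1.5, -0.2]
grip_width: 0.242
gripper_force: 10.0
```

```bash
python3 -m creep '0 0 0.005 0 0 0 1;0 0 0.01 0 0 0 1;0 0 0.015 0 0 0 1;0 0 0.018 0 0 0 1;0 0 0.018 0 0 0 1;0 0 0.018 0 0 0 1;0 0 0.018 0 0 0 1'
```

```text
time: 20.43
ee_pos: [0.4502, 0.0864, 0.0198]
tool_rot: [[0.035, 0.999, 0.0], [0.999, -0.035, 0.0], [0.0, 0.0, -1.0]]
force: [-1.1, -0.1, 1.8]
grip_width: 0.24
gripper_force: 10.0
```

```bash
python3 -m creep '0 0 0 0 0 0 0.5;0 0 0 0 0 0 0.45;0 0 0 0 0 0 0.4;0 0 0 0 0 0 0.35;0 0 0 0 0 0 0.3;0 0 0 0 0 0 0.2;0 0 0 0 0 0 0.15;0 0 0 0 0 0 0.15;0 0 0 0 0 0 0.15;0 0 -0.05 0 0 0 0.15;0 0 -0.12 0 0 0 0.15;0 0 -0.22 0 0 0 0.15;0 0 -0.34 0 0 0 0.15;0 0 -0.5 0 0 0 0.15;0 0 -0.7 0 0 0 0.15;0 0 -0.9 0 0 0 0.15;0 0 -0.9 0 0 0 0.15'
python3 -m creep '-0.1 0 0 0 0 0 0;-0.3 0 0 0 0 0 0;-0.5 0 0 0 0 0 0;-0.7 0 0 0 0 0 0;-0.9 0 0 0 0 0 0;-1 0 0 0 0 0 0;-1 0 0 0 0 0 0;-1 0 0 0 0 0 0'
python3 - <<'E'
from h import *
np.set_printoptions(precision=4,suppress=True)
a=snap('scene','s7');b=snap('top','t7');a6=cv2.imread('pics/s6.png');b6=cv2.imread('pics/t6.png')
g=lambda i:cv2.cvtColor(i,6)
for n,x,x6,(y0,y1,x0,x1) in(('scene',a,a6,(255,315,275,330)),('top',b,b6,(225,280,255,305))):
    x=x[:,:,::-1].copy();d=(cv2.absdiff(g(x),g(x6))[y0:y1,x0:x1]>25).astype(np.uint8)
    for c in cv2.findContours(d,0,2)[0]:
        if cv2.contourArea(c)>5: print(n,cv2.boundingRect(c),cv2.contourArea(c),x0,y0)
    print('shift of cells',n,cv2.phaseCorrelate(g(x)[y0:y1,x0:x1].astype(np.float32),g(x6)[y0:y1,x0:x1].astype(np.float32)))
# expected standing vial: cap/base
for n in('scene','top'): print(n,proj(n,[[.45,.0864,.054],[.45,.0864,.004]]))
i=b[225:280,255:305].astype(int);m=(i.min(2)>135);
for c in cv2.findContours(m.astype(np.uint8),0,2)[0]:
    if cv2.contourArea(c)>8: print('white',cv2.boundingRect(c),np.round(c.reshape(-1,2).mean(0)+[255,225],1))
E
```

```text
time: 21.85
ee_pos: [0.4547, 0.0862, 0.2086]
tool_rot: [[0.035, 0.999, 0.014], [0.999, -0.035, -0.001], [-0.0, 0.014, -1.0]]
force: [1.8, -0.1, 0.3]
grip_width: 0.428
gripper_force: 0.0
time: 22.52
ee_pos: [0.4429, -0.1142, 0.2]
tool_rot: [[0.038, 0.999, 0.0], [0.999, -0.038, 0.0], [0.0, 0.0, -1.0]]
force: [0.1, 0.3, 0.6]
grip_width: 0.499
gripper_force: 0.0
scene (49, 35, 6, 25) 96.0 275 255
scene (50, 21, 3, 10) 9.5 275 255
scene (35, 18, 3, 13) 13.0 275 255
scene (25, 15, 8, 19) 92.5 275 255
scene (51, 0, 4, 23) 24.5 275 255
shift of cells scene ((-0.11857977796511321, -0.007752492523877663), 0.8407916312747531)
top (27, 24, 8, 8) 31.5 255 225
top (34, 22, 9, 10) 40.0 255 225
shift of cells top ((0.05385441497680077, 0.055403382213864205), 0.7850533094406128)
scene [[305.5686 272.3074]
 [305.5294 286.1222]]
top [[285.6069 251.6418]
 [286.9622 252.5644]]
white (8, 48, 42, 7) [278.9 276.5]
white (11, 37, 4, 5) [267.5 263.9]
white (28, 25, 6, 5) [285.5 252. ]
white (12, 12, 5, 6) [269.1 239.6]
white (35, 0, 15, 7) [295.8 227.6]
```

The vial's cap is at top (285.5,252), against a prediction of (285.6,251.6) for a standing vial. The upright column in the scene view also matches, and the tray has not moved. I'll check the bystanders and then hand in.

```bash
python3 - <<'E'
from h import *
from bench import hand_in
t0=cv2.imread('pics/t0.png');t7=cv2.imread('pics/t7.png');s0=cv2.imread('pics/s0.png');s7=cv2.imread('pics/s7.png')
ok=True
for nm,A,B,(y0,y1,x0,x1) in (('stopper',t0,t7,(178,202,330,358)),('marker',t0,t7,(276,300,338,402)),('dish',t0,t7,(270,312,410,454)),('beaker',t0,t7,(225,275,142,210)),('beaker s',s0,s7,(262,318,182,245)),('hook tip',t0,t7,(186,206,320,345))):
    f=lambda i:cv2.Canny(i[y0:y1,x0:x1],40,120).astype(np.float32)
    print(nm,cv2.phaseCorrelate(f(A),f(B)))
E
```

```text
stopper ((-0.377954569701064, 0.3566791410861967), 0.7061585068702698)
marker ((0.3278634865391439, 0.11511957831721276), 0.23008509880552688)
dish ((-0.20690911422004277, 0.5328593347303645), 0.4195677938579041)
beaker ((-0.29393870905791886, 0.05441573968099789), 0.9513351415263281)
beaker s ((-0.11304016542131023, -0.045191943795522604), 0.8995783706506093)
hook tip ((0.19344452293177028, 0.1962953192574659), 0.7614540400505065)
```

```bash
python3 -c "from bench import hand_in; print(hand_in())"
```

```text
the job is handed in; nothing more can be done
None
```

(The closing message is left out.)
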